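Make up a tea board and a lunch board

TASK

Make up the blue serving board for tea: lay the teaspoon lengthwise along the middle of its cork strip and stand the dark kitchen timer in the middle of its round cork pad. Make up the yellow board for lunch in the same way with the big fork on its strip and the white spice tin on its round pad. The cutlery may point either way along its strip; leave the black match tin and the small cake fork where they are.

Things in the scene. Friction and masses are not known exactly. Their poses are not given: they have to be found in the camera images.
- tea_board: Tea board: blue flat serving board, 112 (x) x 150 (y) mm, top face 10 mm up; fixed. Origin: centre of its underside; x points away from the robot, y left, within 3 degrees. Flush in its top: on the robot's side a cork strip, 30 mm wide, 140 mm long along y, centred at x=-36, y=0 mm; behind it a round cork pad, 68 mm across, centred at x=+20, y=-36 mm. No rims.
- lunch_board: Lunch board: yellow flat serving board, 112 (x) x 210 (y) mm, top face 10 mm up; fixed. Origin: centre of its underside; x points away from the robot, y left, within 3 degrees. Flush in its top: on the robot's side a cork strip, 30 mm wide, 198 mm long along y, centred at x=-36, y=0 mm; behind it a round cork pad, 68 mm across, centred at x=+20, y=-50 mm. No rims.
- teaspoon: Teaspoon with black handle and metal bowl, 137 x 27 x 12 mm, 20 g, lying flat. Origin: middle of its length, on its underside; x along its length, z up. May be gripped across at the middle. Starts on the front strip of the worktop, far left or far right, roughly along world y.
- fork: Big fork with black handle and metal tines, 193 x 26 x 14 mm, 40 g, lying flat. Origin: middle of its length, on its underside; x along its length, z up. May be gripped across at the middle. Starts on the front strip at the other side from the teaspoon, roughly along world y.
- timer: Round dark grey kitchen timer with a small red mark on top, 60 mm across, 25 mm high, standing upright; its cap does not turn. Origin: centre of its underside, z up. Starts in a row of three at the right, near the hob.
- spice_tin: Round off-white spice tin, 62 mm across, 25 mm high, upright, lid fixed. Origin: centre of its underside, z up. Starts in the same row of three.
- match_tin: Bystander: rectangular black tin with rounded corners, 50 x 54 x 21 mm. Origin: centre of its underside. Stands in the same row of three; not to be moved.
- cake_fork: Bystander: small cake fork with black handle, 145 x 20 x 11 mm. Origin: middle of its length, on its underside; x along its length. Behind the boards; not to be moved.
Mind the look-alikes: they are no part of the job. Leave any turquoise look-alike of the timer alone.

How it is judged (in metres and radians):
At the end, for the whole second after the job is handed in: Teaspoon on the blue, fork on the yellow board's strip (12 mm across, 15 mm along, 0.2 rad); timer on the blue, spice tin on the yellow board's pad, upright (12 mm each way); all resting on the boards, released and still; match tin and cake fork within 20 mm of their places (x of teaspoon in the frame of tea_board between -0.048 and -0.024 m and y of teaspoon in the frame of tea_board between -0.015 and 0.015 m and z of teaspoon in the frame of tea_board between 0.004 and 0.018 m and angle between the x axis of teaspoon and the y axis of tea_board, either way round below 0.2 rad and linear speed of each of teaspoon, timer, fork, spice_tin below 0.02 m/s and x of timer in the frame of tea_board between 0.008 and 0.032 m and y of timer in the frame of tea_board between -0.048 and -0.024 m and z of timer in the frame of tea_board between 0.006 and 0.015 m and angle between each of timer, spice_tin's own z axis and vertical below 0.15 rad and x of fork in the frame of lunch_board between -0.048 and -0.024 m and y of fork in the frame of lunch_board between -0.015 and 0.015 m and z of fork in the frame of lunch_board between 0.004 and 0.018 m and angle between the x axis of fork and the y axis of lunch_board, either way round below 0.2 rad and x of spice_tin in the frame of lunch_board between 0.008 and 0.032 m and y of spice_tin in the frame of lunch_board between -0.062 and -0.038 m and z of spice_tin in the frame of lunch_board between 0.006 and 0.015 m and distance of each of match_tin, cake_fork from where it was at the start of the episode below 0.02 m); the robot touches nothing.
It fails at once if the match tin is disturbed (moved more than 20 mm) (distance of match_tin from where it was at the start of the episode above 0.02 m).
It fails at once if the cake fork is disturbed (moved more than 20 mm) (distance of cake_fork from where it was at the start of the episode above 0.02 m).
It also fails if it takes over 88 s, if anything falls off the work surface, if the arm or the gripper's body presses on something with over 40 N, if the wrist force passes 120 N, or if a joint passes its speed limit or range.

ROBOT

A 6-joint arm with a two-finger parallel gripper is mounted at the origin on a cart in front of the work surface, level with it; the furniture and walls round the work are solid. World frame = base frame: x ahead of the robot, y to its left, z up, the work surface at z = 0. Lengths are in m, angles in degrees, forces in N, time in s.
With the tool pointing down it reaches from about 0.375 to 0.9 m from the base axis. Payload 3.1 kg.
Tool frame: the origin (TCP) lies midway between the tips of the shut fingers; the grasp point (between the pads) lies 19 mm behind it; z points along the fingers, y is the line along which they close (so a half turn about z gives the same grasp; the last joint's range is limited). The gripper opens to 87 mm and grips with 3 to 60 N. Pads are 19 mm wide; open, the fingers measure 117 mm over their backs; the gripper's body (75 mm by 190 mm) begins 51 mm behind the grasp point.
Start: joints at [-74.399, 30.224, 82.088, -0, 67.689, -10.227], TCP at [0.272, -0.563, 0.223] pointing down, gripper open.
Joint ranges: [-176.69, 176.69], [-43.24, 126.21], [12.49, 139.97], [-82, 262], [0, 151.66], [-163.58, 163.58]. Speed limits (degrees/s): [159.86, 159.86, 180, 180, 180, 180].

INTERFACE

Orientations are given as a 3x3 rotation matrix whose columns are the frame's x, y, z axes.
In Python, from rig import read_state, optics, bot gives the robot as it stands. The module is installed in compiled form; this text tells all that it offers.
- The arm moves only by the tool send_rows, never from a script. Its argument "commands" is a list of rows, each a list of 7 numbers: the turn, a rotation vector about the tool's x, y, z in units of 5 degrees (1.0 is 5 degrees), then the shift along the tool's x, y, z in units of 30 mm (1.0 is 30 mm), then the opening, from 0 (shut) to 1 (fully open). In form: [[rx, ry, rz, tx, ty, tz, gripper], ...]. A call has 1 to 20 rows; each row is the pose to reach, as a shift and turn from the pose commanded when the call began, along the tool's axes at that moment; what a row does not reach only later rows make up. A row lasts 1/12 s, in which the tool goes at most 41.7 mm and 7.16 degrees, less where a joint would pass 70% of its speed; a pose out of reach is approached as far as the arm can. A call with a gripper value outside its range is refused whole. The fingers move at their own pace and stop on an object; the grip force is fixed at half the most. Time passes only in rows, so rows that repeat a pose let the fingers close. It gives the time, the measured TCP pose, the force, the opening and the grip force at its end, in the units of the state.
- read_state(): the state, without advancing time (a new reading comes with each control period).
- optics.capture(name): name is "side" or "top" or "wrist"; returns a dict with "image" (400x640x3 uint8, blue, green, red), "intrinsics" (3x3 intrinsics, pixels), "extrinsics" (4x4, takes a point from world to camera coordinates); the wrist camera has in their place "T_tool_cam" (4x4, takes a point from camera to tool coordinates, whose origin is the TCP and whose axes are the flange's). Camera axes: x right, y down, z forward; pixel columns grow to the right and rows downward; lengths in m; the calibration is good to about 2 mm. A picture is of the moment at which its call begins: read the wrist's pose just before it. There is no depth.
- bot.hand_in(): hands the job in; it is judged then, once.
The state is a dict: "time_s": time; "joint_positions": joint angles; "qvel": joint speeds; "tau": joint torques, N m; "position": TCP position; "tcp_rot": TCP orientation; "force": force on the tool from outside, world axes, zero at the start; "moment": the same for the moment, N m; "opening": opening from 0.0 (shut) to 1.0 (fully open); "grasp_force": force on a finger pad.
Only numpy, scipy, OpenCV 4.12 (cv2) and the standard library are available. Lean on these libraries where they do the work, as an engineer would, in place of code of your own. Each camera call takes 0.05 s, during which the arm holds its last target. There are 200 camera calls.

## Working session

There is one attempt and no reset: what is moved stays moved. The work goes in short steps, Python scripts to look and compute and a tool call to move; the robot and the scene stay as the last step left them, time stands still between calls to the robot, and variables do not carry over. Pictures are saved under pics/ and viewed, at most 14 in all, crops included, and the job is handed in when it is done.

Besides the shell and the picture viewer there is one more tool, called after "Call:" as name(argument=value, ...), one argument or row to a line, values as JSON. send_rows: Moves the arm, as the interface text tells. Its arguments: {"type":"object","properties":{"commands":{"type":"array","items":{"type":"array","items":{"type":"number"}}}},"required":["commands"]}

```bash
mkdir -p pics; python3 - <<'E'
from rig import read_state, optics
import cv2,numpy as np
s=read_state()
print({k:np.round(v,3).tolist() for k,v in s.items()})
for n in("side","top"):
    c=optics.capture(n); cv2.imwrite(f"pics/{n}0.png",c["image"]); print(n,np.round(c["intrinsics"],1).tolist(),np.round(c["extrinsics"],4).tolist())
c=optics.capture("wrist");print(c["intrinsics"],c["T_tool_cam"])
E
```

```text
{'time_s': 0.0, 'joint_positions': [-74.4, 30.278, 82.156, -0.001, 67.689, -10.226], 'qvel': [-0.029, 0.077, 0.006, -0.027, -0.055, 0.034], 'tau': [0.001, -44.004, -17.659, 0.063, 0.058, -0.0], 'position': [0.272, -0.562, 0.222], 'tcp_rot': [[0.9, 0.436, -0.001], [0.436, -0.9, 0.002], [0.0, -0.002, -1.0]], 'force': [-0.103, -0.009, -0.2], 'moment': [-0.018, -0.006, 0.019], 'grasp_force': 0.0, 'opening': 1.003}
side [[403.1, 0.0, 324.3], [0.0, 403.1, 199.9], [0.0, 0.0, 1.0]] [[-0.965, -0.2618, -0.0174, 0.6006], [-0.1689, 0.6706, -0.7223, 0.1371], [0.2008, -0.6941, -0.6913, 1.2161], [0.0, 0.0, 0.0, 1.0]]
top [[414.1, 0.0, 324.9], [0.0, 414.1, 199.2], [0.0, 0.0, 1.0]] [[0.01, -0.9999, -0.0099, 0.0114], [-0.9963, -0.0091, -0.0851, 0.5895], [0.085, 0.0107, -0.9963, 1.1674], [0.0, 0.0, 0.0, 1.0]]
[[286.35850149   0.         321.00491627]
 [  0.         286.35850149 203.20256958]
 [  0.           0.           1.        ]] [[-1.08624722e-03 -9.59839628e-01 -2.80547158e-01  7.71575842e-02]
 [ 9.99999351e-01 -1.13914087e-03  2.54717666e-05  4.72573035e-04]
 [-3.44031544e-04 -2.80546948e-01  9.59840243e-01 -1.61588659e-01]
 [ 0.00000000e+00  0.00000000e+00  0.00000000e+00  1.00000000e+00]]
```

View pics/top0.png

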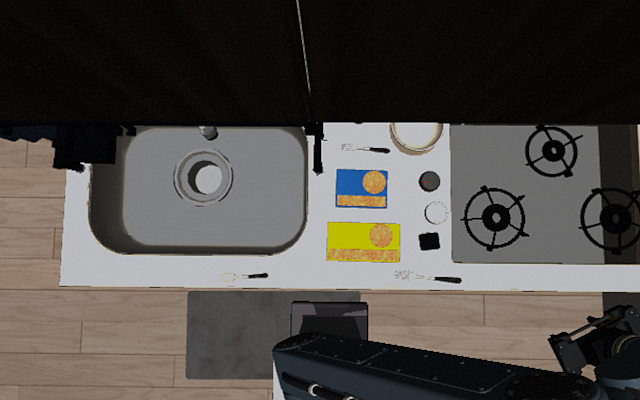

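View pics/side0.png

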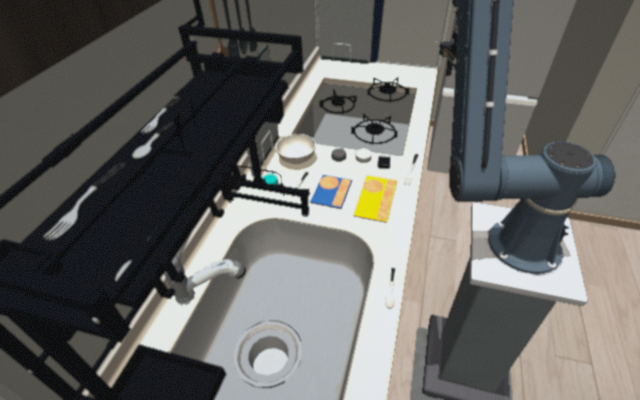

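```bash
cat > h.py <<'E'
import numpy as np,cv2
from rig import read_state, optics
def cap(n):
    """image, K, camera centre, R (cam->world)"""
    s=read_state(); c=optics.capture(n)
    if n=="wrist":
        T=np.eye(4);T[:3,:3]=s["tcp_rot"];T[:3,3]=s["position"];M=T@c["T_tool_cam"]
    else: M=np.linalg.inv(c["extrinsics"])
    return c["image"],np.array(c["intrinsics"]),M[:3,3],M[:3,:3]
def ray(v,px):
    px=np.atleast_2d(np.float64(px)); d=np.c_[px,np.ones(len(px))]@np.linalg.inv(v[1]).T@v[3].T
    return d
def plane(v,px,z):
    d=ray(v,px); return (v[2]+d*((z-v[2][2])/d[:,2])[:,None])
def tri(v,p,w,q):
    a=ray(v,p)[0];b=ray(w,q)[0];a/=np.linalg.norm(a);b/=np.linalg.norm(b)
    t=np.linalg.lstsq(np.c_[a,-b],w[2]-v[2],rcond=None)[0]
    A=v[2]+a*t[0];B=w[2]+b*t[1];return (A+B)/2,np.linalg.norm(A-B)
def proj(v,P):
    q=(np.atleast_2d(P)-v[2])@v[3]@v[1].T;return q[:,:2]/q[:,2:]
def blobs(mask,amin=60):
    n,l,st,c=cv2.connectedComponentsWithStats(mask.astype(np.uint8))
    return [(l==i,st[i],c[i]) for i in range(1,n) if st[i,4]>=amin]
E
python3 - <<'E'
from h import *
np.set_printoptions(precision=3,suppress=True)
t=cap("top");s=cap("side");print(t[2],s[2])
for n,p,z in [("spoonL",(222,277),0),("spoonR",(268,275),0),("forkL",(396,274),0),("forkR",(462,280),0),("timer",(429,181),.025),("tin",(436,213),.025),("match",(429,241),.02),("cake",(366,149),0),("blue",(361,188),.01),("yel",(363,242),.01),("counterfront",(350,290),0)]: print(n,plane(t,p,z)[0])
for n,p,q in [("barend",(318,172),(306,205)),("timer",(429,180),(339,153)),("tin",(437,211),(363,153)),("match",(429,239),(384,160)),("rackfrontedge",(311,122),(303,75))]: print(n,*tri(t,p,s,q))
cv2.imwrite("pics/c1.png",np.hstack([cv2.resize(t[0][110:300,320:480],None,fx=3,fy=3,interpolation=2)[:570],cv2.resize(s[0][130:230,230:420],None,fx=1.6,fy=1.6,interpolation=2)[:160].repeat(1,0) if 0 else cv2.copyMakeBorder(cv2.resize(s[0][125:225,250:420],None,fx=1.8,fy=1.8),0,390,0,0,0)]))
E
```

```text
[0.488 0.004 1.213] [0.359 0.909 0.95 ]
spoonL [0.362 0.314 0.   ]
spoonR [0.369 0.18  0.   ]
forkL [ 0.376 -0.19   0.   ]
forkR [ 0.361 -0.38   0.   ]
timer [ 0.645 -0.283  0.025]
tin [ 0.553 -0.302  0.025]
match [ 0.473 -0.282  0.02 ]
cake [ 0.742 -0.103  0.   ]
blue [ 0.624 -0.088  0.01 ]
yel [ 0.468 -0.094  0.01 ]
counterfront [ 0.329 -0.058  0.   ]
barend [0.669 0.038 0.045] 0.006962802519333279
timer [ 0.645 -0.284  0.022] 0.0065959276711560965
tin [ 0.556 -0.306  0.022] 0.005121034572743685
match [ 0.474 -0.282  0.022] 0.00839804484591795
rackfrontedge [0.672 0.035 0.493] 0.028251591418475195
```

View pics/c1.png

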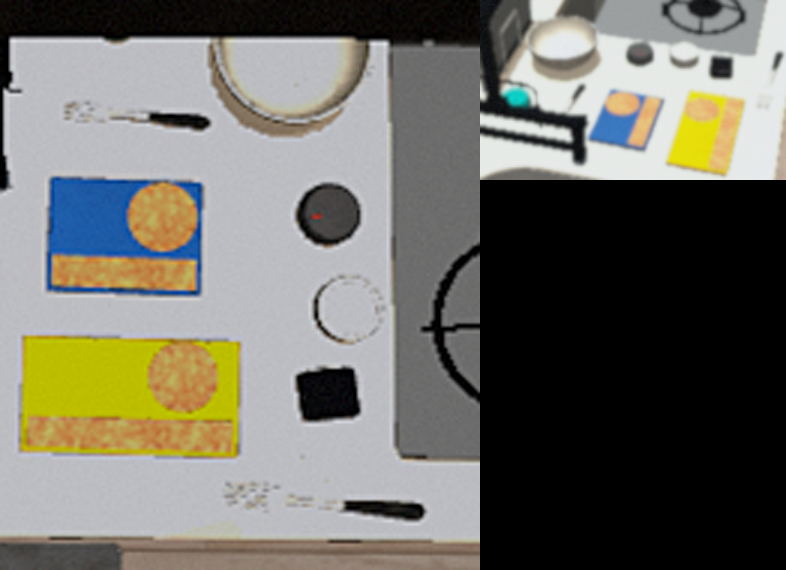

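Top view: the teaspoon is at (245,276), the big fork at (428,277), the timer (dark, red dot) at (429,181), the white tin at (436,213), the black match tin at (429,241), and the cake fork at (366,149). The blue board is at (361,188) and the yellow board at (363,242).

Possible mix-ups:
- **Timer:** the match tin at (429,241) is square and black, and the turquoise look-alike is in the rack at side (270,180). The round dark one with the red dot at (429,181) is the timer.
- **Fork:** the cake fork at (366,149) and the shelf cutlery are not it. The one on the front strip at (428,277) is the big fork.
- **Spoon:** the only one on the front strip is at (245,276).
- **Tin:** the bowl at (417,130) is not it. The tin is at (436,213).

The crop confirmed these choices. Next I'll take wrist views.

Call:
send_rows(
  commands=[
    [0,0,5.16,10.6,-8.27,-2.6,1],
    [0,0,5.16,10.6,-8.27,-2.6,1],
    [0,0,5.16,10.6,-8.27,-2.6,1],
    [0,0,5.16,10.6,-8.27,-2.6,1],
    [0,0,5.16,10.6,-8.27,-2.6,1],
    [0,0,5.16,10.6,-8.27,-2.6,1],
    [0,0,5.16,10.6,-8.27,-2.6,1],
    [0,0,5.16,10.6,-8.27,-2.6,1],
    [0,0,5.16,10.6,-8.27,-2.6,1],
    [0,0,5.16,10.6,-8.27,-2.6,1],
    [0,0,5.16,10.6,-8.27,-2.6,1],
    [0,0,5.16,10.6,-8.27,-2.6,1],
    [0,0,5.16,10.6,-8.27,-2.6,1],
    [0,0,5.16,10.6,-8.27,-2.6,1],
    [0,0,5.16,10.6,-8.27,-2.6,1],
  ],
)

```text
time_s: 1.5
position: [0.4498, -0.2019, 0.3001]
tcp_rot: [[1.0, -0.002, -0.001], [-0.002, -1.0, 0.0], [-0.001, -0.0, -1.0]]
force: [-0.2, 0.3, 0.1]
opening: 0.996
grasp_force: 0.0
```

```bash
cat >> h.py <<'E'
import pickle
def save(n,v): pickle.dump(v,open(n+".pkl","wb")); cv2.imwrite(f"pics/{n}.png",v[0])
def load(n): return pickle.load(open(n+".pkl","rb"))
E
python3 -c "
from h import *
save('A',cap('wrist')); print(read_state()['time_s'])"
```

```text
1.55
```

Call:
send_rows(
  commands=[
    [0,0,0,0,-2,0,1],
    [0,0,0,0,-4,0,1],
    [0,0,0,0,-6,0,1],
    [0,0,0,0,-7.5,0,1],
    [0,0,0,0,-8.3,0,1],
    [0,0,0,0,-8.3,0,1],
    [0,0,0,0,-8.3,0,1],
    [0,0,0,0,-8.3,0,1],
    [0,0,0,0,-8.3,0,1],
  ],
)

```text
time_s: 2.3
position: [0.4505, 0.0475, 0.3004]
tcp_rot: [[1.0, 0.0, -0.0], [0.0, -1.0, -0.001], [-0.0, 0.001, -1.0]]
force: [0.4, -0.4, 0.4]
opening: 1.002
grasp_force: 0.0
```

```bash
python3 -c "
from h import *
v=cap('wrist');save('B',v); print(v[2],read_state()['position'],read_state()['qvel'])"
```

```text
[0.52790919 0.04724995 0.46199707] [0.45066175 0.04692437 0.3004343 ] [-0.98282316  0.08994939 -0.1101766   0.15261172  0.05817362  0.21958698]
```

View pics/A.png

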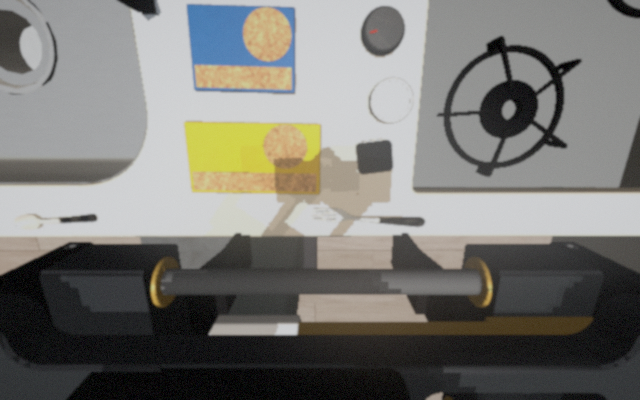

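View pics/B.png

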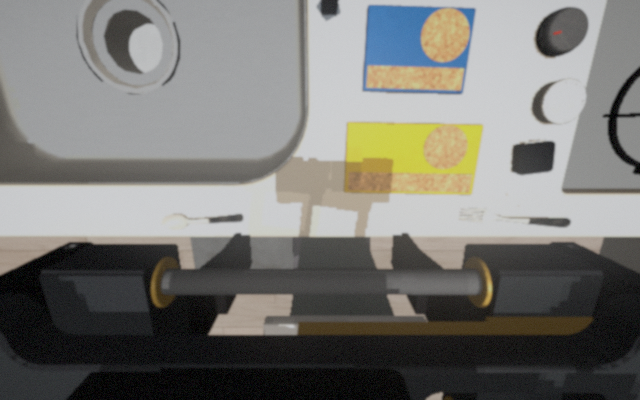

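View A shows the tea board at (243,48), the lunch board at (255,157), the timer at (383,30), the tin at (390,100), the match tin at (375,156) and the fork from (312,212) to (424,221). View B shows the spoon from (165,219) to (242,217), with the boards at (419,50) and (413,158). Next I'll measure positions and heights.

```bash
cat > m.py <<'E'
from h import *
np.set_printoptions(precision=4,suppress=True)
V={k:load(k) for k in "AB"}; R={}
for k,v in V.items():
    im=cv2.GaussianBlur(v[0],(3,3),0); h,s,g=cv2.split(cv2.cvtColor(im,cv2.COLOR_BGR2HSV)); h=h.astype(int)
    ok=np.zeros(h.shape,bool); ok[:232]=1
    for n,m in (("tea",(h>98)&(h<125)&(s>120)),("lunch",(h>23)&(h<36)&(s>120))):
        b=max(blobs(m&ok),key=lambda b:b[1][4])[0]
        hull=cv2.convexHull(np.argwhere(b)[:,::-1].astype(np.int32))
        r=cv2.boxPoints(cv2.minAreaRect(hull)); q=cv2.approxPolyDP(hull,8,True)[:,0]
        R[k,n]=q if len(q)==4 else r
        x,y,w,hh=cv2.boundingRect(hull); sub=np.zeros_like(ok); sub[y:y+hh,x:x+w]=1
        cork=[c for c in blobs((h<23)&(s>60)&(g>80)&sub,300)]
        for c in cork:
            R[k,n+("pad" if c[1][2]<1.6*c[1][3] else "strip")]=c[2]
    for n,m in (("dark",g<75),):
        for b in blobs(m&ok,80): 
            if b[1][4]<4000: print(k,n,b[1],b[2].round(1))
for k in R: print(k,np.round(R[k],1).tolist())
for n in("tea","lunch"):
    a,b=[q[np.lexsort((q[:,0],q[:,1]//30))] for q in (R["A",n],R["B",n])]
    for p,q in zip(a,b): print(n,*tri(V["A"],p,V["B"],q))
    for e in("pad","strip"):
        if ("A",n+e) in R and ("B",n+e) in R: print(n+e,*tri(V["A"],R["A",n+e],V["B"],R["B",n+e]),plane(V["A"],R["A",n+e],.01)[0],plane(V["B"],R["B",n+e],.01)[0])
E
python3 m.py; python3 - <<'E'
from h import *
A,B=load("A")[0],load("B")[0]
g=lambda i,x0,x1,y0,y1,f:cv2.resize(i[y0:y1,x0:x1],None,fx=f,fy=f,interpolation=2)
cv2.imwrite("pics/c2.png",np.vstack([np.hstack([g(A,340,470,0,130,3),g(B,500,630,0,130,3)]),np.hstack([g(A,300,430,195,235,3),g(B,140,270,195,235,3)])]))
E
```

```text
A dark [120   0  36  14 329] [141.2   5.2]
A dark [608   0  32  18 311] [624.6   8.2]
A dark [   0   11   28   56 1098] [10.1 37.9]
A dark [621 124  19  64 648] [633.  164.6]
B dark [322   0  15  14 202] [328.9   6.3]
B dark [536  11  29  45 537] [546.5  37.1]
B dark [ 106   12   42   45 1005] [121.7  31. ]
B dark [604  68  36 106 977] [621.5 121.6]
B dark [ 514  143   40   29 1026] [533. 157.]
('A', 'tea') [[260, 63], [194, 62], [188, 7], [252, 8]]
('A', 'teapad') [253.1, 33.0]
('A', 'lunch') [[277, 125], [274, 172], [191, 172], [186, 123]]
('A', 'lunchpad') [271.9, 146.6]
('B', 'tea') [[365.8999938964844, 63.0], [367.70001220703125, 5.599999904632568], [468.29998779296875, 8.699999809265137], [466.6000061035156, 66.0999984741211]]
('B', 'teapad') [444.6, 35.1]
('B', 'lunch') [[481, 126], [473, 174], [346, 161], [350, 123]]
('B', 'lunchpad') [445.2, 147.0]
('B', 'lunchstrip') [369.5, 168.0]
tea [ 0.6786 -0.0181  0.0034] 0.002122465269484047
tea [ 0.6506 -0.1233  0.0818] 1.2947211748477969e-05
tea [ 0.6071 -0.0185  0.0055] 0.000889655065081185
tea [ 0.5911 -0.1292  0.0834] 0.0027825364605313582
teapad [ 0.6343 -0.1145  0.0422] 0.0017133372489104997 [ 0.6435 -0.1078  0.01  ] [ 0.6415 -0.1268  0.01  ]
lunch [0.5226 0.0027 0.0097] 0.00027911351666278265
lunch [ 0.5205 -0.1488  0.0995] 0.0006576646173834582
lunch [0.4557 0.0064 0.0065] 0.017687988118974332
lunch [ 0.4632 -0.1435  0.1073] 0.0020735572085809673
lunchpad [ 0.4899 -0.1318  0.0439] 6.842947193251953e-05 [ 0.4869 -0.1261  0.01  ] [ 0.4867 -0.1463  0.01  ]
```

View pics/c2.png

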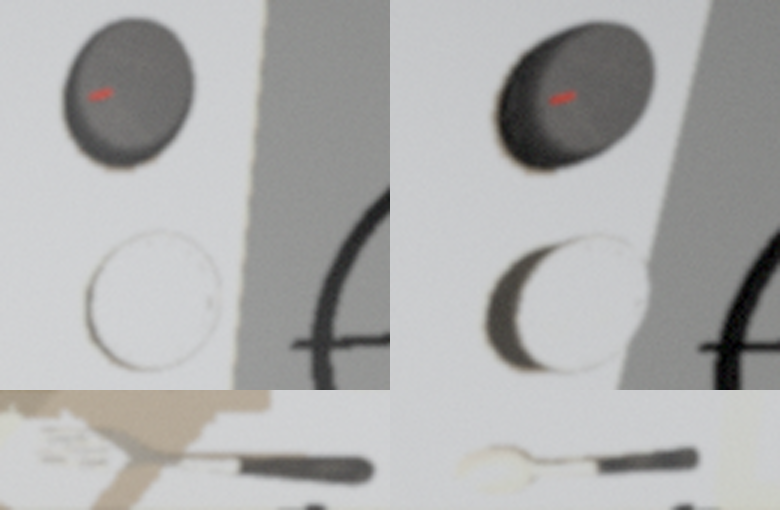

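The crop confirms the round dark timer with the red mark at A(373,32) and B(557,33). The white tin's top face is at A(392,100) and B(564,101), the fork is a three- or four-tined big fork, and the spoon has its bowl to the left.

```bash
cat > m2.py <<'E'
from h import *
np.set_printoptions(precision=4,suppress=True)
V={k:load(k) for k in "AB"}; Q={}
def line(p): 
    vx,vy,x,y=cv2.fitLine(np.float32(p),cv2.DIST_HUBER,0,.01,.01)[:,0]; return np.cross([x,y,1],[x+vx,y+vy,1])
for k,v in V.items():
    hsv=cv2.cvtColor(cv2.GaussianBlur(v[0],(3,3),0),cv2.COLOR_BGR2HSV).astype(int); h,s,g=hsv[...,0],hsv[...,1],hsv[...,2]
    m=(s>95)&(g>40); m[232:]=0
    bs=sorted(blobs(m,3000),key=lambda b:b[2][1]); 
    for n,b in zip(("tea","lunch"),bs):
        x,y,w,hh=b[1][:4]; yy,xx=np.nonzero(b[0])
        c=np.arange(x+12,x+w-12); r=np.arange(y+8,y+hh-8)
        T=line([(i,np.nonzero(b[0][:,i])[0].min()-.5) for i in c]);B_=line([(i,np.nonzero(b[0][:,i])[0].max()+.5) for i in c])
        L=line([(np.nonzero(b[0][i])[0].min()-.5,i) for i in r]);R_=line([(np.nonzero(b[0][i])[0].max()+.5,i) for i in r])
        q=[np.cross(a,d) for a,d in((T,L),(T,R_),(B_,L),(B_,R_))]; q=np.array([p[:2]/p[2] for p in q]); Q[k,n]=q
        P=plane(v,q,.01)[:,:2]; c=P.mean(0); ya=(P[0]-P[1]+P[2]-P[3])/2; xa=(P[0]+P[1]-P[2]-P[3])/2
        print(k,n,"centre",c,"size",np.linalg.norm(xa),np.linalg.norm(ya),"yaw",np.degrees(np.arctan2(-ya[0],ya[1])),np.degrees(np.arctan2(xa[1],xa[0])))
        cork=b[0]&(h<23); hm=cv2.erode(cork.astype(np.uint8),np.ones((3,3)))
        for e in blobs(hm>0,200):
            p=plane(v,e[2],.01)[0]; print("   cork",e[1][2:],p)
    d=cv2.GaussianBlur(v[0],(3,3),0).max(2)
    for n,(x0,x1,y0,y1) in {"A":{"fork":(330,430,205,232)},"B":{"spoon":(200,260,205,228),"fork":(510,590,205,232)}}[k].items():
        mm=np.zeros(d.shape,bool); mm[y0:y1,x0:x1]=d[y0:y1,x0:x1]<110
        b=max(blobs(mm,20),key=lambda b:b[1][4])[0]; P=plane(v,np.argwhere(b)[:,::-1],.008)[:,:2]
        c=P.mean(0); u=np.linalg.svd(P-c)[2][0]; u*=-np.sign(u[1]); t=(P-c)@u; print(k,n,"handle",c,"dir",u,"end",c+u*(t.max()+.001),"len",np.ptp(t),"w",np.ptp((P-c)@[-u[1],u[0]]))
for n in("tea","lunch"):
    for p,q in zip(Q["A",n],Q["B",n]): print(n,*tri(V["A"],p,V["B"],q))
for n,p,q in(("red",(373.3,31.7),(557.3,33)),("tintop",(392.5,99.7),(564.5,101)),("timertop",(385.5,28),(569,29.5)),("grate tip",(438,115),(603,116)),("hob edge",(421.7,100),(584,101))): print(n,*tri(V["A"],p,V["B"],q))
for n,p,L in(("fork tip",(312,212),"A"),("spoon tip",(163,217),"B")): print(n,plane(V[L],p,.005))
E
python3 m2.py
```

```text
A tea centre [ 0.6476 -0.0852] size 0.10617478960555302 0.1369566787112466 yaw -17.12232924525105 33.718962466739924
A lunch centre [ 0.4681 -0.0969] size 0.1086667515116816 0.20599269083065289 yaw -1.3578895852717634 -0.5733352049206628
   cork [  92   59 2574] [ 0.449  -0.1434  0.01  ]
A fork handle [ 0.3635 -0.3413] dir [-0.0429 -0.9991] end [ 0.3621 -0.3733] len 0.06954952142779297 w 0.011400375154764393
B tea centre [ 0.6425 -0.0852] size 0.09750538252548992 0.14041198592458312 yaw -15.261717527688665 34.9151343162131
B lunch centre [ 0.4677 -0.0948] size 0.10871663542313649 0.20642274723191162 yaw -0.984985633056429 -1.4646980179799614
   cork [ 39  23 334] [ 0.4705 -0.1505  0.01  ]
   cork [  50   31 1285] [ 0.439 -0.03   0.01 ]
   cork [ 32  15 240] [ 0.4319 -0.1178  0.01  ]
B spoon handle [0.3687 0.2051] dir [ 0.0891 -0.996 ] end [0.3709 0.1799] len 0.05239272514630537 w 0.008606160448227495
B fork handle [ 0.3627 -0.3406] dir [-0.0569 -0.9984] end [ 0.3609 -0.3709] len 0.06424781187056322 w 0.011619071262057506
tea [ 0.7255 -0.0199  0.0048] 0.012921106639833565
tea [ 0.6479 -0.0929  0.0211] 0.0044038585441287656
tea [ 0.6059 -0.0169  0.0071] 0.0002952660177908739
tea [ 0.6009 -0.2112  0.0076] 0.0021590906546746333
lunch [0.5242 0.0068 0.0066] 1.1886187559138033e-05
lunch [ 0.5202 -0.2001  0.0085] 0.0008289329544458581
lunch [0.4145 0.0094 0.0048] 0.0021433038180762834
lunch [ 0.4099 -0.1996  0.0044] 0.0012743988226057326
red [ 0.6404 -0.2734  0.0252] 0.0004979784741104116
tintop [ 0.5537 -0.3057  0.0229] 0.0008118615018912503
timertop [ 0.6453 -0.2901  0.0229] 0.0006792341857055641
grate tip [ 0.5328 -0.3784  0.011 ] 0.00035674566832560336
hob edge [ 0.555  -0.3566 -0.0031] 0.00035776704711156947
fork tip [[ 0.3782 -0.1869  0.005 ]]
spoon tip [[0.3704 0.3133 0.005 ]]
```

```bash
sed -i 's/m=(s>95)&(g>40); m\[232:\]=0/m=cv2.morphologyEx(((s>70)\&(g>40)).astype(np.uint8),cv2.MORPH_CLOSE,np.ones((5,5)))>0; m[205:]=0/' m2.py; python3 m2.py | grep -E "tea|lunch|cork"
```

```text
A tea centre [ 0.6222 -0.0913] size 0.10817198016017289 0.14475033262464698 yaw -2.169236527921805 0.02007054498605516
   cork [  46   51 1574] [ 0.6408 -0.1269  0.01  ]
   cork [  89   22 1500] [ 0.5874 -0.0864  0.01  ]
A lunch centre [ 0.4679 -0.0972] size 0.1102612616616016 0.2086262748061016 yaw -1.5294726304932464 -0.6439335278075204
   cork [ 113   68 3469] [ 0.4537 -0.1348  0.01  ]
B tea centre [ 0.6219 -0.0886] size 0.10853946601252609 0.14480630578456988 yaw -1.957559124935959 -3.0645633849949623
   cork [  46   51 1522] [ 0.6402 -0.127   0.01  ]
   cork [  91   22 1512] [ 0.5871 -0.0859  0.01  ]
B lunch centre [ 0.4676 -0.0946] size 0.11100408444037335 0.20806343368037508 yaw -0.49142097643388755 -1.7429736250218064
   cork [  40   40 1013] [ 0.4854 -0.1468  0.01  ]
   cork [ 104   32 1976] [ 0.4362 -0.0563  0.01  ]
   cork [ 22  15 234] [ 0.4294 -0.1758  0.01  ]
tea [ 0.6792 -0.0175  0.0105] 0.0004882936826676949
tea [ 0.6728 -0.1652  0.0104] 0.0001823461075708484
tea [ 0.5709 -0.0163 -0.0005] 0.0005783835628829549
tea [ 0.5668 -0.1611 -0.0001] 0.00021351751597052253
lunch [0.5251 0.0069 0.008 ] 0.000762654158438446
lunch [ 0.521  -0.2017  0.0065] 0.0007601715300839441
lunch [0.4126 0.0112 0.0039] 0.0036664871884816807
lunch [ 0.4091 -0.2013  0.0035] 0.0022805315956593896
```

Board measurements agree with the sizes given. The tea pad is at (.6405,-.127) and its strip at (.587,-.087). The lunch pad is at (.487,-.146) and its strip at (.432,-.095). The heights come out within a few mm of 10 mm, and the tin and timer tops at about 23–25 mm. I'll go to the spoon first.

Call:
send_rows(
  commands=[
    [0,0,-18.8,-2.77,-6.65,3,0.5],
    [0,0,-18.8,-2.77,-6.65,3,0.5],
    [0,0,-18.8,-2.77,-6.65,3,0.5],
    [0,0,-18.8,-2.77,-6.65,3,0.5],
    [0,0,-18.8,-2.77,-6.65,3,0.5],
    [0,0,-18.8,-2.77,-6.65,3,0.5],
    [0,0,-18.8,-2.77,-6.65,3,0.5],
    [0,0,-18.8,-2.77,-6.65,4,0.5],
    [0,0,-18.8,-2.77,-6.65,5,0.5],
    [0,0,-18.8,-2.77,-6.65,6,0.5],
    [0,0,-18.8,-2.77,-6.65,7,0.5],
    [0,0,-18.8,-2.77,-6.65,7,0.5],
    [0,0,-18.8,-2.77,-6.65,7,0.5],
    [0,0,-18.8,-2.77,-6.65,7,0.5],
    [0,0,-18.8,-2.77,-6.65,7,0.5],
    [0,0,-18.8,-2.77,-6.65,7,0.5],
  ],
)

```text
time_s: 3.68
position: [0.3683, 0.247, 0.0908]
tcp_rot: [[-0.065, 0.998, 0.001], [0.998, 0.065, 0.0], [0.0, 0.001, -1.0]]
force: [-0.5, 0.6, 0.2]
opening: 0.499
grasp_force: 0.0
```

```bash
cat >> h.py <<'E'
def go(x,y,z,yaw):
    """row numbers to reach a tool-down pose from the measured one"""
    s=read_state();R=np.array(s["tcp_rot"]);p=np.array(s["position"]);c,q=np.cos(np.radians(yaw)),np.sin(np.radians(yaw))
    G=np.array([[c,q,0],[q,-c,0],[0,0,-1.]]); r=cv2.Rodrigues(R.T@G)[0].ravel()
    print("row",np.round(np.r_[np.degrees(r)/5,R.T@(np.array([x,y,z])-p)/.03],2).tolist(),"t",s["time_s"])
E
python3 - <<'E'
from h import *
v=cap("wrist");save("C",v);print(v[2])
print(proj(v,[[.3675,.2465,0],[.3675,.315,0],[.3675,.18,0]]))
E
```

```text
[0.36341442 0.32348314 0.25238137]
[[319.67286412 206.58824866]
 [324.7170466  130.06856492]
 [315.43147438 270.92965649]]
```

View pics/C.png

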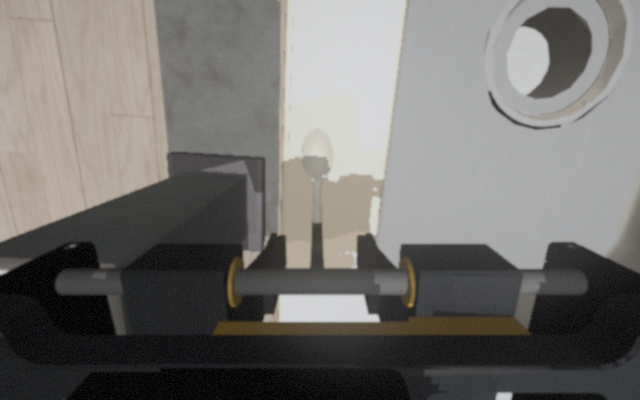

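Picture C shows the spoon vertical at column 317, with its tip at row 128 (y≈.316), centred between the fingers at 275 and 367. I'll descend and grip.

Call:
send_rows(
  commands=[
    [0,0,0,0,-0.04,1,0.5],
    [0,0,0,0,-0.05,2,0.5],
    [0,0,0,0,-0.05,2.5,0.5],
    [0,0,0,0,-0.05,2.8,0.5],
    [0,0,0,0,-0.05,2.9,0.5],
    [0,0,0,0,-0.05,2.9,0.5],
    [0,0,0,0,-0.05,2.9,0.0],
    [0,0,0,0,-0.05,2.9,0.0],
    [0,0,0,0,-0.05,2.9,0.0],
    [0,0,0,0,-0.05,2.9,0.0],
    [0,0,0,0,-0.05,2.9,0.0],
    [0,0,0,0,-0.05,2.9,0.0],
    [0,0,0,0,-0.05,2.9,0.0],
  ],
)

```text
time_s: 4.82
position: [0.3659, 0.2479, 0.0042]
tcp_rot: [[-0.07, 0.998, 0.001], [0.998, 0.07, 0.0], [0.0, 0.001, -1.0]]
force: [0.1, 0.0, 5.6]
opening: 0.231
grasp_force: 29.9
```

Call:
send_rows(
  commands=[
    [0,0,0,0,0,-0.7,0],
    [0,0,0,0,0,-1.7,0],
    [0,0,0,0,0,-2.7,0],
    [0,0,0.2,-0.8,0.4,-3.2,0],
    [0,0,0.4,-2,1.1,-3.2,0],
    [0,0,0.6,-3.2,1.8,-3.2,0],
    [0,0,0.8,-4.4,2.5,-3.2,0],
    [0,0,1,-5.6,3.2,-3.2,0],
    [0,0,1.2,-6.8,3.9,-3.2,0],
    [0,0,1.2,-8,4.6,-3.2,0],
    [0,0,1.2,-9.2,5.2,-3.2,0],
    [0,0,1.2,-10.3,5.8,-3.2,0],
    [0,0,1.2,-11.2,6.3,-3.2,0],
    [0,0,1.2,-11.66,6.57,-3.2,0],
    [0,0,1.2,-11.66,6.57,-3.2,0],
    [0,0,1.2,-11.66,6.57,-3.2,0],
    [0,0,1.2,-11.66,6.57,-3.2,0],
    [0,0,1.2,-11.66,6.57,-3.2,0],
  ],
)

```text
time_s: 6.32
position: [0.5852, -0.0857, 0.0993]
tcp_rot: [[0.033, 0.999, -0.002], [0.999, -0.033, 0.001], [0.001, -0.002, -1.0]]
force: [0.2, 0.7, -0.6]
opening: 0.227
grasp_force: 29.9
```

```bash
python3 - <<'E'
from h import *
go(.587,-.087,.0145,88)
v=cap("wrist");save("D",v)
print(proj(v,[[.587,-.087,.1],[.5845,-.157,.01],[.5895,-.017,.01],[.5895,-.017,.1]]))
E
```

```text
row [-0.03, -0.01, 0.02, -0.05, 0.07, 2.83] t 6.3167
[[323.49591371 251.35012104]
 [322.62247209 275.90678438]
 [323.15600467 129.20131914]
 [324.01918982 134.46717654]]
```

View pics/D.png

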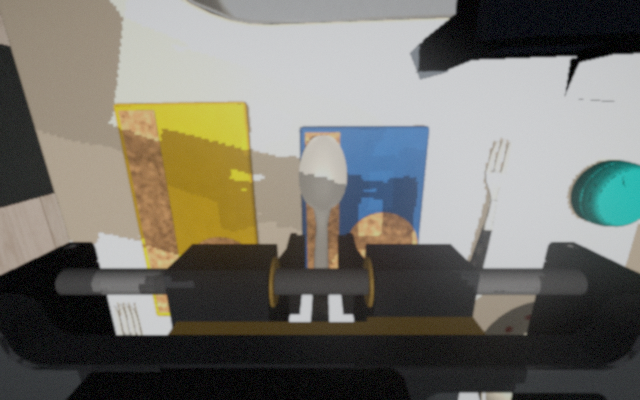

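D shows the spoon aligned over the cork strip: strip centre at column 323, strip end at row 131, spoon tip at (323,136). The cake fork and the turquoise look-alike are at right and clear. I'll lower it and release.

Call:
send_rows(
  commands=[
    [0,0,0,-0.05,0.07,1,0],
    [0,0,0,-0.05,0.07,2,0],
    [0,0,0,-0.05,0.07,2.5,0],
    [0,0,0,-0.05,0.07,2.75,0],
    [0,0,0,-0.05,0.07,2.83,0],
    [0,0,0,-0.05,0.07,2.83,0],
    [0,0,0,-0.05,0.07,2.83,0],
    [0,0,0,-0.05,0.07,2.83,0.5],
    [0,0,0,-0.05,0.07,2.83,0.5],
    [0,0,0,-0.05,0.07,2.83,0.5],
    [0,0,0,-0.05,0.07,2.83,0.5],
    [0,0,0,-0.05,0.07,1.8,0.5],
    [0,0,0,-0.05,0.07,0.8,0.5],
    [0,0,0,-0.05,0.07,-0.2,0.5],
    [0,0,0,-0.05,0.07,-0.2,0.5],
  ],
)

```text
time_s: 7.62
position: [0.5929, -0.0902, 0.1114]
tcp_rot: [[0.034, 0.999, 0.011], [0.999, -0.034, -0.004], [-0.003, 0.011, -1.0]]
force: [0.9, -1.4, -0.4]
opening: 0.497
grasp_force: 0.0
```

```bash
python3 - <<'E'
from h import *
v=cap("wrist");save("E",v)
go(.3695,-.282,.095,85.5)
E
```

```text
row [0.09, 0.03, 0.51, -6.65, -7.18, 0.43] t 7.6667
```

Call:
send_rows(
  commands=[
    [0,0,0,-0.7,-0.7,0,0.5],
    [0,0,0.2,-1.6,-1.7,0,0.5],
    [0,0,0.4,-2.5,-2.7,0,0.5],
    [0,0,0.5,-3.4,-3.6,0,0.5],
    [0,0,0.5,-4.3,-4.5,0,0.5],
    [0,0,0.5,-5.2,-5.4,0,0.5],
    [0,0,0.5,-6.1,-6.3,0.2,0.5],
    [0,0,0.5,-6.6,-6.8,0.33,0.5],
    [0,0,0.5,-6.75,-7.02,0.33,0.5],
    [0,0,0.5,-6.75,-7.02,0.33,0.5],
    [0,0,0.5,-6.75,-7.02,0.33,0.5],
    [0,0,0.5,-6.75,-7.02,0.33,0.5],
    [0,0,0.5,-6.75,-7.02,0.33,0.5],
  ],
)

```text
time_s: 8.75
position: [0.3724, -0.2832, 0.0957]
tcp_rot: [[0.076, 0.997, 0.0], [0.997, -0.076, -0.0], [-0.0, 0.0, -1.0]]
force: [-0.4, 0.6, 0.1]
opening: 0.504
grasp_force: 0.0
```

```bash
python3 - <<'E'
from h import *
v=cap("wrist");save("F",v)
go(.3695,-.282,.004,85.5)
u=np.array([.079,.997])
print(proj(v,[np.r_[np.array([.3695,-.282])+u*d,.0] for d in (-.0965,0,.0965)]))
cv2.imwrite("pics/F2.png",np.hstack([v[0][100:400,120:520],load("E")[0][100:400,120:520]]))
E
```

```text
row [0.0, 0.0, 0.03, 0.03, -0.1, 3.06] t 8.8
[[317.62722897 293.41108461]
 [317.48934534 203.62696639]
 [317.32043933  93.64235646]]
```

View pics/F2.png

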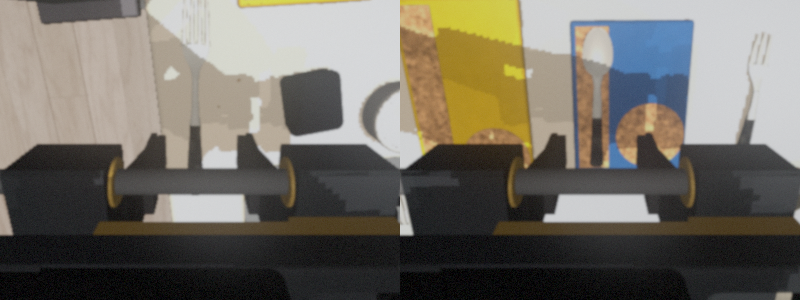

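F2 left shows the fork vertical at column 315 between the fingers, with the match tin clear to its right. F2 right shows the spoon lying on the blue board's strip. I'll grip the fork.

Call:
send_rows(
  commands=[
    [0,0,0,0.03,-0.12,1,0.5],
    [0,0,0,0.03,-0.15,2,0.5],
    [0,0,0,0.03,-0.15,2.6,0.5],
    [0,0,0,0.03,-0.15,2.95,0.5],
    [0,0,0,0.03,-0.15,3.05,0.5],
    [0,0,0,0.03,-0.15,3.05,0.5],
    [0,0,0,0.03,-0.15,3.05,0.0],
    [0,0,0,0.03,-0.15,3.05,0.0],
    [0,0,0,0.03,-0.15,3.05,0.0],
    [0,0,0,0.03,-0.15,3.05,0.0],
    [0,0,0,0.03,-0.15,3.05,0.0],
    [0,0,0,0.03,-0.15,3.05,0.0],
    [0,0,0,0.03,-0.15,1.5,0.0],
    [0,0,0,0.03,-0.15,0.5,0.0],
    [0,0,0,0.03,-0.15,0,0.0],
    [0,0,0,0.03,-0.15,0,0.0],
    [0,0,0,0.03,-0.15,0,0.0],
  ],
)

```text
time_s: 10.22
position: [0.3673, -0.2832, 0.0963]
tcp_rot: [[0.078, 0.997, 0.001], [0.997, -0.078, -0.002], [-0.002, 0.001, -1.0]]
force: [-0.3, -0.5, -0.5]
opening: 0.209
grasp_force: 24.9
```

```bash
python3 - <<'E'
from h import *
s=read_state();print(s["opening"],s["position"])
go(.4318,-.0952,.10,88.9)
E
```

```text
0.20942506498143923 [ 0.36725643 -0.28321121  0.09633914]
row [0.02, 0.02, -0.67, 6.42, 1.66, -0.13] t 10.2167
```

Call:
send_rows(
  commands=[
    [0,0,-0.1,0.6,0.15,-0.1,0],
    [0,0,-0.3,1.5,0.4,-0.1,0],
    [0,0,-0.5,2.6,0.7,-0.1,0],
    [0,0,-0.67,3.7,1,-0.1,0],
    [0,0,-0.67,4.8,1.3,-0.1,0],
    [0,0,-0.67,5.7,1.5,-0.1,0],
    [0,0,-0.67,6.2,1.62,-0.1,0],
    [0,0,-0.67,6.42,1.66,-0.1,0],
    [0,0,-0.67,6.42,1.66,-0.1,0],
    [0,0,-0.67,6.42,1.66,-0.1,0],
    [0,0,-0.67,6.42,1.66,-0.1,0],
    [0,0,-0.67,6.42,1.66,-0.1,0],
    [0,0,-0.67,6.42,1.66,-0.1,0],
  ],
)

```text
time_s: 11.3
position: [0.4316, -0.0957, 0.0986]
tcp_rot: [[0.021, 1.0, 0.0], [1.0, -0.021, -0.0], [-0.0, 0.0, -1.0]]
force: [0.3, 1.2, 0.4]
opening: 0.21
grasp_force: 24.9
```

```bash
python3 - <<'E'
from h import *
v=cap("wrist");save("G",v);go(.4318,-.0952,.0145,88.9)
print(proj(v,[[.4318+.019*.099,-.0952+.099,.01],[.4318+.0018,-.0952+.0965,.1],[.4318,-.0952,.1],[.4318,-.0952,.01]]))
E
```

```text
row [0.0, 0.0, -0.02, 0.02, 0.01, 2.8] t 11.35
[[320.50092067  90.15494271]
 [320.23128377  78.30427583]
 [320.95601534 249.12933857]
 [320.93250214 206.25560464]]
```

View pics/G.png

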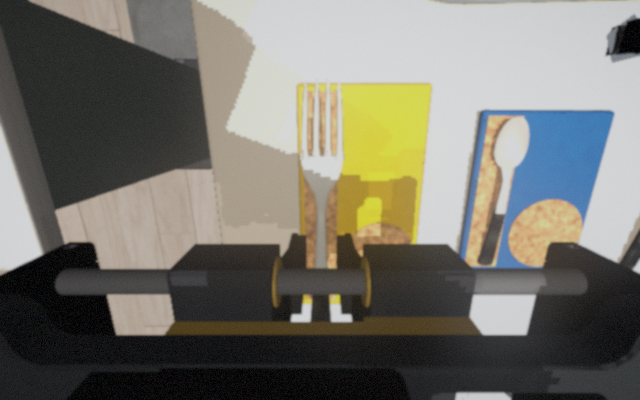

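G shows the fork over the yellow strip, with tines tip at (321,82) and axis column 321, against a predicted strip centre of 320.5. The spoon is on its strip. I'll lower the fork and release.

Call:
send_rows(
  commands=[
    [0,0,0,0.05,0.01,1,0],
    [0,0,0,0.05,0.01,2,0],
    [0,0,0,0.05,0.01,2.5,0],
    [0,0,0,0.05,0.01,2.75,0],
    [0,0,0,0.05,0.01,2.8,0],
    [0,0,0,0.05,0.01,2.8,0],
    [0,0,0,0.05,0.01,2.8,0],
    [0,0,0,0.05,0.01,2.8,0.5],
    [0,0,0,0.05,0.01,2.8,0.5],
    [0,0,0,0.05,0.01,2.8,0.5],
    [0,0,0,0.05,0.01,2.8,0.5],
    [0,0,0,0.05,0.01,1.8,0.5],
    [0,0,0,0.05,0.01,0.8,0.5],
    [0,0,0,0.05,0.01,0,0.5],
    [0,0,0,0.05,0.01,0,0.5],
    [0,0,0,0.05,0.01,0,0.5],
  ],
)

```text
time_s: 12.68
position: [0.4329, -0.0936, 0.0998]
tcp_rot: [[0.019, 1.0, 0.003], [1.0, -0.019, -0.002], [-0.002, 0.003, -1.0]]
force: [-1.0, -0.1, -0.0]
opening: 0.499
grasp_force: 0.0
```

```bash
python3 - <<'E'
from h import *
go(.645,-.2885,.14,0)
E
```

```text
row [0.04, -0.01, 17.78, -6.36, 7.2, -1.31] t 12.6833
```

Call:
send_rows(
  commands=[
    [0,0,-1.2,-0.3,0.4,-1,1],
    [0,0,-2.6,-1,1.2,-1.4,1],
    [0,0,-4,-1.8,2.1,-1.4,1],
    [0,0,-5.4,-2.7,3,-1.4,1],
    [0,0,-6.8,-3.6,4,-1.4,1],
    [0,0,-8.2,-4.4,5,-1.4,1],
    [0,0,-9.6,-5.2,6,-1.4,1],
    [0,0,-11,-5.8,6.7,-1.4,1],
    [0,0,-12.4,-6.31,7.22,-1.4,1],
    [0,0,-13.8,-6.31,7.22,-1.4,1],
    [0,0,-15.2,-6.31,7.22,-1.4,1],
    [0,0,-16.6,-6.31,7.22,-1.4,1],
    [0,0,-18,-6.31,7.22,-1.4,1],
    [0,0,-18.2,-6.31,7.22,-1.4,1],
    [0,0,-18.2,-6.31,7.22,-1.4,1],
    [0,0,-18.2,-6.31,7.22,-1.4,1],
    [0,0,-18.2,-6.31,7.22,-1.4,1],
    [0,0,-18.2,-6.31,7.22,-1.4,1],
  ],
)

```text
time_s: 14.18
position: [0.6448, -0.2866, 0.1403]
tcp_rot: [[-1.0, 0.003, -0.0], [0.003, 1.0, 0.0], [0.0, 0.0, -1.0]]
force: [0.5, 0.4, 0.5]
opening: 0.997
grasp_force: 0.0
```

```bash
python3 - <<'E'
from h import *
v=cap("wrist");save("H",v);go(.645,-.287,.006,180)
print(proj(v,[[.645,-.287,.025],[.645,-.257,.025],[.645,-.317,.025],[.615,-.287,.025],[.675,-.287,.025]]))
E
```

```text
row [0.0, -0.0, -0.03, -0.01, -0.01, 4.48] t 14.2333
[[321.13722815 199.33575973]
 [351.02821855 199.20964448]
 [291.25345096 199.46184455]
 [321.00700758 169.66833377]
 [321.26003198 227.3134712 ]]
```

View pics/H.png

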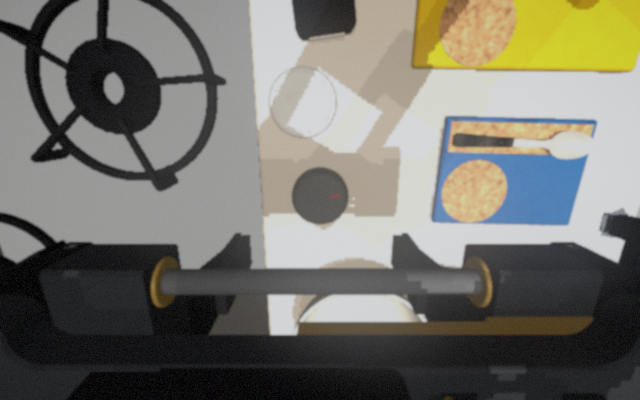

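H shows the timer at (320,195) with its red mark at (335,196). The tin is at (303,102), the match tin at (324,15), and the bowl is behind and clear of the fingers. The timer centre is therefore at about x .642. I'll descend and grip.

Call:
send_rows(
  commands=[
    [0,0,0,0.1,0,1,1],
    [0,0,0,0.1,0,2,1],
    [0,0,0,0.1,0,3,1],
    [0,0,0,0.1,0,3.8,1],
    [0,0,0,0.1,0,4.3,1],
    [0,0,0,0.1,0,4.48,1],
    [0,0,0,0.1,0,4.48,1],
    [0,0,0,0.1,0,4.48,0],
    [0,0,0,0.1,0,4.48,0],
    [0,0,0,0.1,0,4.48,0],
    [0,0,0,0.1,0,4.48,0],
    [0,0,0,0.1,0,4.48,0],
    [0,0,0,0.1,0,4.48,0],
  ],
)

```text
time_s: 15.32
position: [0.6423, -0.2871, 0.0072]
tcp_rot: [[-1.0, 0.002, 0.001], [0.002, 1.0, -0.001], [-0.001, -0.001, -1.0]]
force: [-0.5, -0.5, 2.6]
opening: 0.651
grasp_force: 30.0
```

Call:
send_rows(
  commands=[
    [0,0,0,0,0,-0.7,0],
    [0,0,0,0,0,-1.5,0],
    [0,0,0,0,0.4,-2.1,0],
    [0,0,0,0,1.2,-2.1,0],
    [0,0,0,0.06,2.2,-2.1,0],
    [0,0,0,0.06,3.2,-2.1,0],
    [0,0,0,0.06,4.2,-2.1,0],
    [0,0,0,0.06,5,-2.1,0],
    [0,0,0,0.06,5.33,-2.1,0],
    [0,0,0,0.06,5.33,-2.1,0],
    [0,0,0,0.06,5.33,-2.1,0],
    [0,0,0,0.06,5.33,-2.1,0],
    [0,0,0,0.06,5.33,-2.1,0],
  ],
)

```text
time_s: 16.4
position: [0.6408, -0.1288, 0.0693]
tcp_rot: [[-1.0, 0.004, 0.001], [0.004, 1.0, -0.001], [-0.001, -0.001, -1.0]]
force: [0.3, -0.1, -1.2]
opening: 0.651
grasp_force: 30.0
```

```bash
python3 - <<'E'
from h import *
s=read_state();print(s["opening"],s["grasp_force"],s["position"])
v=cap("wrist");save("I",v);go(.6405,-.127,.0175,180)
print(proj(v,[[.6405,-.127,.01],[.6405,-.093,.01],[.6405-.034,-.127,.01],[.6405,-.127,.083],[.6105,-.127,.083],[.6105,-.127,.058]]))
cv2.imwrite("pics/I2.png",v[0][60:300,120:520])
E
```

```text
0.6508701150533069 29.999907102858288 [ 0.64076953 -0.12880075  0.06929134]
row [-0.01, 0.01, -0.05, 0.01, 0.06, 1.73] t 16.45
[[323.89788216 217.0518717 ]
 [365.61409935 216.86542022]
 [323.80243352 175.92229621]
 [325.02067386 259.05024789]
 [324.96028606 208.91473872]
 [324.46673912 196.87026872]]
```

View pics/I2.png

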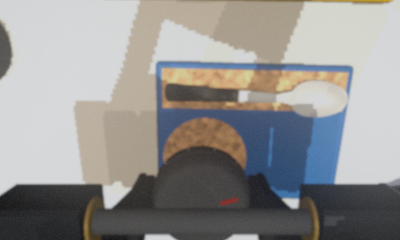

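```bash
python3 - <<'E'
from h import *
v=load("I");print([(r,int(x)) for r,x in zip(range(170,250,2),v[0][170:250:2,318:330].mean((1,2)))])
print(proj(v,[[.6105+d,-.1288,z] for z in(.058,.083) for d in(0,.004,.008,.012)])[:,1])
E
```

```text
[(170, 93), (172, 89), (174, 88), (176, 92), (178, 111), (180, 117), (182, 113), (184, 105), (186, 103), (188, 104), (190, 109), (192, 108), (194, 109), (196, 111), (198, 111), (200, 105), (202, 103), (204, 100), (206, 71), (208, 53), (210, 56), (212, 58), (214, 54), (216, 55), (218, 57), (220, 57), (222, 61), (224, 64), (226, 68), (228, 69), (230, 69), (232, 68), (234, 69), (236, 69), (238, 68), (240, 71), (242, 69), (244, 69), (246, 69), (248, 68)]
[196.88360845 203.02531768 209.09058463 215.08082763 208.92982136
 215.92817372 222.82613412 229.62584739]
```

I2 shows the timer held above the pad. Its front rim is at row 206 where a centred hold would give about 199, so it sits about 5 mm beyond the tool in x. I'll correct for that, lower and release.

Call:
send_rows(
  commands=[
    [0,0,0,0.18,0.06,0.5,0],
    [0,0,0,0.18,0.06,1,0],
    [0,0,0,0.18,0.06,1.4,0],
    [0,0,0,0.18,0.06,1.65,0],
    [0,0,0,0.18,0.06,1.71,0],
    [0,0,0,0.18,0.06,1.71,0],
    [0,0,0,0.18,0.06,1.71,0],
    [0,0,0,0.18,0.06,1.71,1],
    [0,0,0,0.18,0.06,1.71,1],
    [0,0,0,0.18,0.06,1.71,1],
    [0,0,0,0.18,0.06,1.71,1],
    [0,0,0,0.18,0.06,0.9,1],
    [0,0,0,0.18,0.06,-0.1,1],
    [0,0,0,0.18,0.06,-1.1,1],
    [0,0,0,0.18,0.06,-2,1],
    [0,0,0,0.18,0.06,-2,1],
    [0,0,0,0.18,0.06,-2,1],
  ],
)

```text
time_s: 17.87
position: [0.6364, -0.1254, 0.1316]
tcp_rot: [[-1.0, 0.002, 0.005], [0.002, 1.0, -0.002], [-0.005, -0.002, -1.0]]
force: [0.6, -0.6, -0.4]
opening: 0.996
grasp_force: 0.0
```

```bash
python3 - <<'E'
from h import *
np.set_printoptions(precision=4,suppress=True)
v=cap("wrist");save("J",v);print(read_state()["position"])
H=load("H")
# tin outline in view H (268..337, 66..138): base rim / top rim
print("tin",plane(H,(303,102),.0125),plane(H,(303,100),.0),plane(H,(303,104),.025))
go(.554,-.306,.12,180)
cv2.imwrite("pics/J2.png",v[0][:300,120:640])
E
```

```text
[ 0.635  -0.125   0.1298]
tin [[ 0.552  -0.3039  0.0125]] [[ 0.5494 -0.3046  0.    ]] [[ 0.5544 -0.3032  0.025 ]]
row [-0.0, 0.01, -0.02, 2.69, -6.04, 0.33] t 17.9167
```

View pics/J2.png

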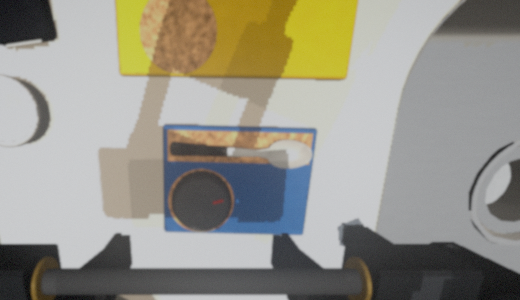

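J2 shows the timer centred on its round pad with an even cork rim, and the spoon on its strip. Now the tin.

Call:
send_rows(
  commands=[
    [0,0,0,0.3,-0.6,0,0.85],
    [0,0,0,0.8,-1.6,0,0.85],
    [0,0,0,1.3,-2.7,0,0.85],
    [0,0,0,1.8,-3.8,0,0.85],
    [0,0,0,2.3,-4.9,0,0.85],
    [0,0,0,2.55,-5.6,0.5,0.85],
    [0,0,0,2.63,-5.98,0.97,0.85],
    [0,0,0,2.63,-5.98,0.97,0.85],
    [0,0,0,2.63,-5.98,0.97,0.85],
    [0,0,0,2.63,-5.98,0.97,0.85],
    [0,0,0,2.63,-5.98,0.97,0.85],
    [0,0,0,2.63,-5.98,0.97,0.85],
  ],
)

```text
time_s: 18.92
position: [0.5566, -0.3028, 0.1006]
tcp_rot: [[-1.0, -0.0, 0.001], [-0.0, 1.0, -0.0], [-0.001, -0.0, -1.0]]
force: [-0.1, -0.1, 0.1]
opening: 0.847
grasp_force: 0.0
```

```bash
python3 - <<'E'
from h import *
np.set_printoptions(precision=1,suppress=True)
v=cap("wrist");save("K",v);print(read_state()["position"],read_state()["opening"]);go(.556,-.305,.006,180)
print(proj(v,[[.556,-.305,.025],[.525,-.305,.025],[.525,-.305,0],[.587,-.305,.025],[.556,-.274,.025],[.556,-.336,.025],[.556,-.274,0],[.556,-.336,0]]))
c=int(proj(v,[.556,-.305,.0])[0,0]);g=v[0]
print(c,[(r,int(x)) for r,x in zip(range(120,244,2),g[120:244:2,c-6:c+6].mean((1,2)))])
r=int(proj(v,[.556,-.305,.025])[0,1]);print(r,[(k,int(x)) for k,x in zip(range(260,385,2),g[r-4:r+4,260:385:2].mean((0,2)))])
E
```

```text
[ 0.6 -0.3  0.1] 0.8502415022044898
row [-0.01, 0.01, -0.0, 0.02, -0.07, 3.16] t 18.9667
[[319.1 210.5]
 [319.  175.3]
 [319.1 170.2]
 [319.2 243.3]
 [354.7 210.5]
 [283.4 210.5]
 [351.8 202.4]
 [286.7 202.5]]
319 [(120, 74), (122, 75), (124, 77), (126, 78), (128, 80), (130, 85), (132, 87), (134, 90), (136, 99), (138, 114), (140, 154), (142, 199), (144, 198), (146, 188), (148, 176), (150, 163), (152, 162), (154, 160), (156, 160), (158, 160), (160, 160), (162, 160), (164, 160), (166, 160), (168, 150), (170, 114), (172, 127), (174, 157), (176, 155), (178, 153), (180, 154), (182, 154), (184, 153), (186, 152), (188, 152), (190, 152), (192, 152), (194, 153), (196, 153), (198, 153), (200, 153), (202, 153), (204, 152), (206, 153), (208, 153), (210, 154), (212, 154), (214, 155), (216, 155), (218, 156), (220, 156), (222, 156), (224, 156), (226, 156), (228, 156), (230, 156), (232, 156), (234, 157), (236, 158), (238, 153), (240, 159), (242, 177)]
210 [(260, 155), (262, 155), (264, 155), (266, 155), (268, 150), (270, 136), (272, 151), (274, 158), (276, 159), (278, 160), (280, 160), (282, 159), (284, 152), (286, 144), (288, 150), (290, 152), (292, 153), (294, 153), (296, 153), (298, 153), (300, 153), (302, 153), (304, 154), (306, 154), (308, 154), (310, 153), (312, 153), (314, 153), (316, 153), (318, 153), (320, 153), (322, 154), (324, 153), (326, 155), (328, 156), (330, 156), (332, 155), (334, 155), (336, 155), (338, 155), (340, 156), (342, 155), (344, 156), (346, 155), (348, 155), (350, 156), (352, 154), (354, 150), (356, 150), (358, 159), (360, 160), (362, 161), (364, 160), (366, 161), (368, 162), (370, 160), (372, 160), (374, 161), (376, 160), (378, 160), (380, 161), (382, 161), (384, 161)]
```

The tin measures at (.555,-.304), with its rims at rows 170 and 239 and columns 285 and 355. I'll descend and grip.

Call:
send_rows(
  commands=[
    [0,0,0,0.05,-0.04,1,0.85],
    [0,0,0,0.05,-0.04,1.9,0.85],
    [0,0,0,0.05,-0.04,2.6,0.85],
    [0,0,0,0.05,-0.04,3,0.85],
    [0,0,0,0.05,-0.04,3.13,0.85],
    [0,0,0,0.05,-0.04,3.13,0.85],
    [0,0,0,0.05,-0.04,3.13,0.85],
    [0,0,0,0.05,-0.04,3.13,0],
    [0,0,0,0.05,-0.04,3.13,0],
    [0,0,0,0.05,-0.04,3.13,0],
    [0,0,0,0.05,-0.04,3.13,0],
    [0,0,0,0.05,-0.04,3.13,0],
    [0,0,0,0.05,-0.04,3.13,0],
  ],
)

```text
time_s: 20.05
position: [0.5548, -0.3058, 0.0075]
tcp_rot: [[-1.0, 0.002, 0.001], [0.002, 1.0, -0.001], [-0.001, -0.001, -1.0]]
force: [0.1, 0.3, 6.6]
opening: 0.687
grasp_force: 30.0
```

Call:
send_rows(
  commands=[
    [0,0,0,0,0,-0.7,0],
    [0,0,0,0,0,-1.5,0],
    [0,0,0,0,0.4,-2.2,0],
    [0,0,0,0.2,1.2,-2.25,0],
    [0,0,0,0.7,2.2,-2.25,0],
    [0,0,0,1.2,3.2,-2.25,0],
    [0,0,0,1.7,4.2,-2.25,0],
    [0,0,0,2.1,5,-2.25,0],
    [0,0,0,2.26,5.31,-2.25,0],
    [0,0,0,2.26,5.31,-2.25,0],
    [0,0,0,2.26,5.31,-2.25,0],
    [0,0,0,2.26,5.31,-2.25,0],
    [0,0,0,2.26,5.31,-2.25,0],
  ],
)

```text
time_s: 21.13
position: [0.4885, -0.148, 0.0739]
tcp_rot: [[-1.0, 0.003, 0.002], [0.003, 1.0, -0.002], [-0.002, -0.002, -1.0]]
force: [-0.4, 0.6, -0.0]
opening: 0.684
grasp_force: 30.0
```

```bash
python3 - <<'E'
from h import *
np.set_printoptions(precision=1,suppress=True)
v=cap("wrist");save("L",v);s=read_state();p=s["position"];print(np.round(p,4).tolist(),s["opening"],s["grasp_force"]);go(.487,-.1465,.0178,180)
b=p[2]-.0075
print(proj(v,[[p[0]-.031+d,p[1],z] for z in (b,b+.025) for d in(-.004,0,.004)])[:,1], proj(v,[[.487,-.1465,.01],[.453,-.1465,.01]]))
c=int(proj(v,p)[0,0]);print(c,[(r,v[0][r,c-5:c+5].mean(0).astype(int).tolist()) for r in range(170,236,2)])
E
```

```text
[0.4882, -0.1478, 0.0738] 0.6886723517233507 29.999914748323135
row [-0.01, 0.02, -0.04, 0.04, 0.05, 1.87] t 21.1833
[190.4 196.8 203.1 201.9 209.2 216.4] [[323.6 213.7]
 [323.5 173.2]]
322 [(170, [42, 137, 169]), (172, [51, 131, 165]), (174, [74, 120, 157]), (176, [76, 114, 151]), (178, [72, 107, 142]), (180, [68, 102, 135]), (182, [68, 101, 135]), (184, [71, 107, 142]), (186, [74, 110, 146]), (188, [71, 107, 143]), (190, [74, 111, 147]), (192, [77, 113, 150]), (194, [73, 109, 145]), (196, [74, 102, 129]), (198, [82, 96, 106]), (200, [83, 95, 103]), (202, [85, 96, 104]), (204, [91, 101, 109]), (206, [108, 119, 127]), (208, [140, 151, 158]), (210, [149, 160, 167]), (212, [143, 154, 162]), (214, [139, 150, 158]), (216, [139, 150, 157]), (218, [139, 150, 158]), (220, [139, 150, 158]), (222, [138, 150, 157]), (224, [139, 149, 156]), (226, [138, 149, 156]), (228, [138, 149, 157]), (230, [138, 149, 156]), (232, [137, 148, 156]), (234, [137, 148, 155])]
```

The tin is held centred: its rim is at rows 197 and 207, as predicted. The pad edge at row 173 matches too. I'll lower and release.

Call:
send_rows(
  commands=[
    [0,0,0,0.04,0.05,0.5,0],
    [0,0,0,0.04,0.05,1.1,0],
    [0,0,0,0.04,0.05,1.5,0],
    [0,0,0,0.04,0.05,1.78,0],
    [0,0,0,0.04,0.05,1.85,0],
    [0,0,0,0.04,0.05,1.85,0],
    [0,0,0,0.04,0.05,1.85,0],
    [0,0,0,0.04,0.05,1.85,0.9],
    [0,0,0,0.04,0.05,1.85,0.9],
    [0,0,0,0.04,0.05,1.85,0.9],
    [0,0,0,0.04,0.05,1.85,0.9],
    [0,0,0,0.04,0.05,0.9,0.9],
    [0,0,0,0.04,0.05,-0.1,0.9],
    [0,0,0,0.04,0.05,-1.1,0.9],
    [0,0,0,0.04,-1,-2.1,0.9],
    [0,0,0,0.04,-2.2,-3.1,0.9],
    [0,0,0,0.04,-3.4,-4.1,0.9],
    [0,0,0,0.04,-4.6,-5.1,0.9],
    [0,0,0,0.04,-5.8,-6,0.9],
    [0,0,0,0.04,-6.5,-6,0.9],
  ],
)

```text
time_s: 22.85
position: [0.4858, -0.3425, 0.2578]
tcp_rot: [[-1.0, 0.001, 0.004], [0.001, 1.0, -0.003], [-0.004, -0.003, -1.0]]
force: [1.9, -0.4, -0.4]
opening: 0.901
grasp_force: 0.0
```

Call:
send_rows(
  commands=[
    [0,0,0,1,-1.3,0,0.9],
    [0,0,0,2,-2.6,0,0.9],
    [0,0,0,3,-3.8,0,0.9],
    [0,0,0,4,-5,0,0.9],
    [0,0,0,4,-6,0,0.9],
    [0,0,0,4,-6,0,0.9],
    [0,0,0,4,-6,0,0.9],
    [0,0,0,4,-6,0,0.9],
  ],
)

```text
time_s: 23.52
position: [0.3644, -0.5202, 0.2532]
tcp_rot: [[-1.0, 0.003, -0.0], [0.003, 1.0, 0.002], [0.0, 0.002, -1.0]]
force: [-0.3, 0.2, -0.0]
opening: 0.897
grasp_force: 0.0
```

```bash
python3 - <<'E'
from h import *
np.set_printoptions(precision=4,suppress=True)
t=cap("top");s=cap("side");save("T2",t);save("S2",s)
c={"strip_tea":[.587,-.087,.01],"pad_tea":[.6405,-.127,.01],"strip_l":[.4318,-.0952,.01],"pad_l":[.487,-.1465,.01]}
for k,p in c.items(): print(k,proj(t,p),proj(s,p))
g=lambda i,x0,x1,y0,y1,f:cv2.resize(i[y0:y1,x0:x1],None,fx=f,fy=f,interpolation=2)
a=g(t[0],315,450,130,270,4)
b=g(s[0],290,420,140,225,2);b=cv2.copyMakeBorder(b,0,a.shape[0]-b.shape[0],0,0,0)
cv2.imwrite("pics/fin.png",np.hstack([a,b])); print(a.shape,b.shape)
E
```

```text
strip_tea [[360.6606 200.7748]] [[340.8287 191.8471]]
pad_tea [[374.4046 182.6579]] [[328.7488 181.9258]]
strip_l [[363.3675 254.4912]] [[386.0992 197.8289]]
pad_l [[381.1679 235.4373]] [[372.6518 185.3835]]
(560, 540, 3) (560, 260, 3)
```

View pics/fin.png

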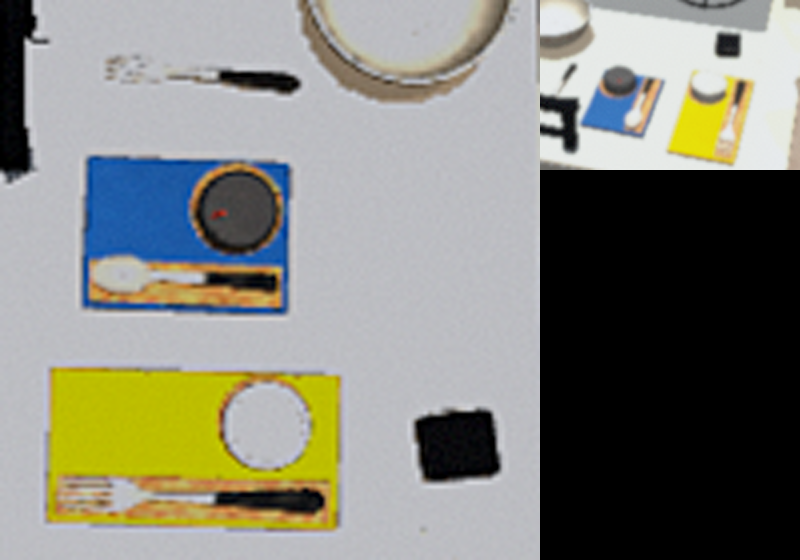

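The final view shows everything within tolerance:
- **Spoon:** on the blue strip, axis row 277 against strip centre 284, about 5 mm off across.
- **Timer:** centre (238,211) against pad (237,209).
- **Fork:** axis row about 498 against strip centre about 500.
- **Tin:** (266,425) against pad (265,422).
- **Bystanders:** the match tin and cake fork are unmoved.

Handing in.

```bash
python3 -c "
from rig import bot
print(bot.hand_in())"
```

```text
the job is handed in; nothing more can be done
None
```

I handed the job in at about 24 s of the 88 s. The last camera view shows all four items on their cork spots within tolerance and the match tin and cake fork unmoved; no verdict came back. The teaspoon is the furthest off, about 5 mm across its strip (12 mm allowed).

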